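# Seat a bracket in the drilling fixture and snap the toggle clamp shut

## Robot

A 7-joint arm with a two-finger parallel gripper is mounted at the origin on a cart in front of the work surface, level with it; the furniture and walls round the work are solid. World frame = base frame: x ahead of the robot, y to its left, z up, the work surface at z = 0. Lengths are in mm, angles in rad, forces in N, time in s.
With the tool pointing down it reaches from about 400 to 875 mm from the base axis. Payload 6.5 kg.
Tool frame: the origin (TCP) lies midway between the tips of the shut fingers; the grasp point (between the pads) lies 19 mm behind it; x points along the fingers, z is the direction in which the jaws open and shut, and the axes are right-handed (so a half turn about x gives the same grasp; the last joint's range is limited). The gripper opens to 85 mm and grips with 20 to 120 N. Pads are 22 mm wide; open, the fingers measure 114 mm over their backs; the gripper's body (76 mm by 85 mm) begins 54 mm behind the grasp point. The pads swing forward as they close: fully open they stand 13 mm farther back than shut.
Start: joints at [-1.405, 0.536, -0.004, 1.538, 0.003, 1.067, -0.071], TCP at [149.32, 632.609, 231.29] pointing down, gripper open.
Joint ranges: [-2.7, 2.7], [-0.37, 2.16], [-1.27, 1.26], [0.24, 2.4], [-1.31, 4.45], [0.19, 1.91], [-2.76, 2.76]. Speed limits (rad/s): [2.39, 2.39, 3.14, 3.14, 3.14, 3.14, 3.14].

## Interface

Orientations are given as a rotation vector (axis times angle).
In Python, from cell import env gives the robot as it stands. The module is installed in compiled form; this text tells all that it offers.
- The arm moves only by the shell command python3 -m crank 'ROWS' [FORCE]. ROWS is JSON, a list of rows, each an object of numbers: "tx", "ty", "tz": the shift along the tool's x, y, z in mm; "wx", "wy", "wz": the turn, a rotation vector about the tool's x, y, z in degrees; "fingers": the closure, from -1 (fully open) to 1 (shut), so that 0 is half open. In form: [{"tx": .., "ty": .., "tz": .., "wx": .., "wy": .., "wz": .., "fingers": ..}, ...]. A call has 1 to 8 rows; each row is the pose to reach, as a shift and turn from the pose measured when the call began, along the tool's axes at that moment; what a row does not reach only later rows make up. A row lasts 1/12 s, in which the tool goes at most 41.7 mm and 7.16 degrees, less where a joint would pass 70% of its speed; a pose out of reach is approached as far as the arm can. A call with a gripper value outside its range is refused whole. The fingers move at their own pace and stop on an object; FORCE is the grip in N (left out, the last holds). Time passes only in rows, so rows that repeat a pose let the fingers close. It gives the time, the measured TCP pose, the force and the opening at its end, in the units of the state.
- env.get_state(): the state, without advancing time (a new reading comes with each control period).
- env.camera(name): name is "side" or "top" or "wrist"; returns (picture, depth): 400x640x3 uint8, red, green, blue; 400x640 float32, mm along the optical axis (not along the pixel's ray), 0 where there is no reading.
- env.camera_info(name): a dict with "intrinsics" (3x3 intrinsics, pixels), "view" (4x4, takes a point from world to camera coordinates). Camera axes: x right, y up, looking along -z (the intrinsics and any distortion apply to the point x, -y, -z); pixel columns grow to the right and rows downward; lengths in mm; the calibration is good to about 2 mm. A picture is of the moment at which its call begins: read the wrist's pose just before it. camera_info takes no time and is no camera call; for the wrist camera it gives the pose at the moment of the call.
- env.close_job(): hands the job in, once; it reports no verdict.
The state is a dict: "t": time; "joint_pos": joint angles; "qvel": joint speeds; "effort": joint torques, N m; "position": TCP position; "eef_rot": TCP orientation; "contact_force": force on the tool from outside, world axes, zero at the start; "ft_torque": the same for the moment, N m; "width": finger opening in mm.
Only numpy, scipy, OpenCV 4.12 (cv2) and the standard library are available. Lean on these libraries where they do the work, as an engineer would, in place of code of your own. Each camera call takes 0.05 s, during which the arm holds its last target.

## Task

Get the dark steel bracket ready for drilling: with the fingertips, slide it along its channel until it is fully home against the end stop, then push the red clamp lever over past its dead centre so that it snaps down and the clamp holds the bracket there. Only push, never lift or carry the bracket, and leave the things lying around the fixture alone.

Things in the scene. Friction and masses are not known exactly. Their poses are not given: they have to be found in the camera images.
- clamp_fixture: Drilling fixture, fixed on the bench: pale metal plate (x -120 to 10, y -100 to 100, top z 14 mm) with a toggle clamp (x -49 to 7, y -24 to 24 mm) and a channel along y. Origin on the bench below the clamp; x points away from the robot (within 0.3 rad), to where the lever lies when shut; y to the robot's left, towards the end stop; z up.
- stop_face (a point): Middle of the face of the end stop, a brass block closing the channel's +y end; at fixture x -91.5, y 60, z 25.5 mm. Axes as the fixture's. The aluminium channel (55 mm wide, from y -98 to 78 mm) has its floor at z 22.5 mm, low side lips to z 27 mm, 35 mm apart inside; the stop's top is at z 37 mm. The -y end is open.
- bracket: Loose bent dark steel bracket, about 0.26 kg, flat in the channel: 160 mm along y, 32 wide, 6 thick, two holes; at its -y end an upturned leg 31 mm high, 6 thick. Origin: centre of the flat's underside, 80 mm from either end. Axes as the fixture's. Starts 25 to 50 mm short of the stop; slides with about 2 N; home when its origin is at y = -20 mm in the fixture's frame.
- leg_face (a point): Middle of the outer (-y) face of the bracket's upturned leg, 18 mm above the bracket's underside and 40 mm above the bench: push here, towards the fixture's +y.
- clamp_fixture_lever (a joint): Turn (rad) of the clamp's red lever from open: 0 open (almost upright, 1.39 rad above level), 1.39 shut (level, pointing to the fixture's +x). A spring pushes it back to 0 if let go before the dead centre at about 1.2; past that it snaps on to 1.39 and stays. Resistance about 3 N at the grip. It drives the clamp arm.
- lever_pivot (a point): The red lever's hinge (axis along the fixture's y), at fixture x -11.3, y 0, z 55 mm. Axes as the fixture's.
- grip_middle (a point): Middle of the lever's red grip, 89 mm from the hinge; the grip is 84 mm long (47 to 131 mm from the hinge) and 23 mm thick. Moves with the lever.
- clamp_fixture_arm: The clamp's steel arm with a black rubber foot; origin at its hinge (fixture x -25, y 0, z 46 mm). Shut, the foot is 66 mm from the hinge towards the fixture's -x and bears on the flat of the bracket with about 10 N; open, the arm stands up in the plane y = 0, to about x -95 and z 125 mm of the fixture.
- bolt: Hexagon bolt, 26 x 29 x 70 mm, standing on its head on the bench behind the plate, left of the lever. Leave alone. Origin: centre of its underside.
- nut: Large hexagon nut, 30 x 34 x 18 mm, on the bench behind the plate, right of the lever. Leave alone. Origin: centre of its underside.
- hex_key: Black hex key, 33 x 95 x 8 mm, lying on the bench left of the plate. Leave alone. Origin: centre of its underside.
- marker: White marker pen with a blue cap, 17 x 130 x 15 mm, lying on the bench left of the plate. Leave alone. Origin: centre of its underside.
Not all that is in view belongs to the job. Several things have the shape of the bracket; the one meant has the colours described above.

How it is judged:
By the outcome, as a careful person would: the job done as asked, in the order asked, and still so for the second after the job is handed in, with the robot touching nothing.
It also fails if it takes over 45 s, if anything falls off the work surface, if the arm or the gripper's body presses on something with over 40 N, if the wrist force passes 120 N, or if a joint passes its speed limit or range.

## Working session

There is one attempt and no reset: what is moved stays moved. The work goes in short steps, Python scripts to look and compute and a shell command to move; the robot and the scene stay as the last step left them, time stands still between calls to the robot, and variables do not carry over. Pictures are saved under pics/ and viewed, and the job is handed in when it is done.

```bash
mkdir -p pics
python3 - <<'E'
from cell import env
import cv2,numpy as np
s=env.get_state()
for k in ("t","position","eef_rot","contact_force","width"): print(k,s[k])
for n in ("side","top","wrist"):
    i=env.camera_info(n)
    p,d=env.camera(n)
    np.savez(f"pics/{n}0.npz",p=p,d=d,K=i["intrinsics"],V=i["view"])
    cv2.imwrite(f"pics/{n}0.png",p[:,:,::-1])
    print(n,i)
E
```

```text
t 0.0
position [149.2223849  632.00940381 230.43742726]
eef_rot [-1.03795396  1.31121174  1.03601799]
contact_force [-0.4028995  -0.21721864 -0.72684956]
width 85.32047800620687
side {'intrinsics': array([[400.43907115,   0.        , 317.81707297],
       [  0.        , 400.43907115, 198.13637637],
       [  0.        ,   0.        ,   1.        ]]), 'view': array([[ 9.92461956e-01, -1.20156204e-01,  2.41195427e-02,
        -5.48030789e+02],
       [ 2.36586050e-02,  3.80952163e-01,  9.24292010e-01,
        -1.17149318e+02],
       [-1.20247812e-01, -9.16754021e-01,  3.80923257e-01,
        -8.49648808e+02],
       [ 0.00000000e+00,  0.00000000e+00,  0.00000000e+00,
         1.00000000e+00]])}
top {'intrinsics': array([[410.99620657,   0.        , 320.37797091],
       [  0.        , 410.99620657, 195.53468561],
       [  0.        ,   0.        ,   1.        ]]), 'view': array([[-3.02261561e-02, -9.99502778e-01,  8.97638831e-03,
        -6.70128041e+00],
       [ 9.98696119e-01, -2.98297059e-02,  4.14276659e-02,
        -5.35724286e+02],
       [-4.11393042e-02,  1.02168833e-02,  9.99101183e-01,
        -1.00291959e+03],
       [ 0.00000000e+00,  0.00000000e+00,  0.00000000e+00,
         1.00000000e+00]])}
wrist {'intrinsics': array([[354.91715647,   0.        , 322.29000123],
       [  0.        , 354.91715647, 199.5133386 ],
       [  0.        ,   0.        ,   1.        ]]), 'view': array([[ 2.29710418e-01,  9.73256197e-01, -2.34510833e-03,
        -6.48702297e+02],
       [-9.29518911e-01,  2.18671925e-01, -2.96946433e-01,
         3.84421575e+01],
       [-2.88492147e-01,  7.03915118e-02,  9.54891259e-01,
        -3.78092705e+02],
       [ 0.00000000e+00,  0.00000000e+00,  0.00000000e+00,
         1.00000000e+00]])}
```

View pics/top0.png

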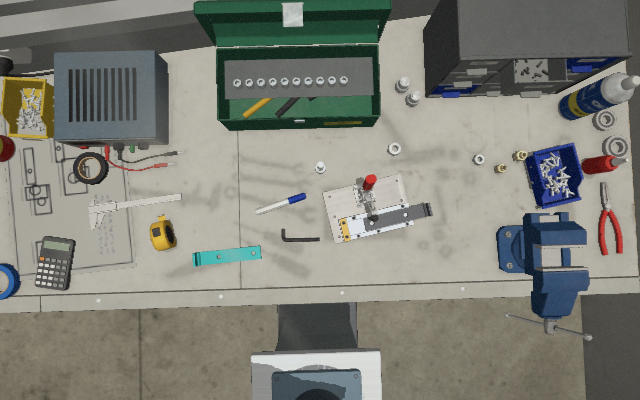

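View pics/side0.png

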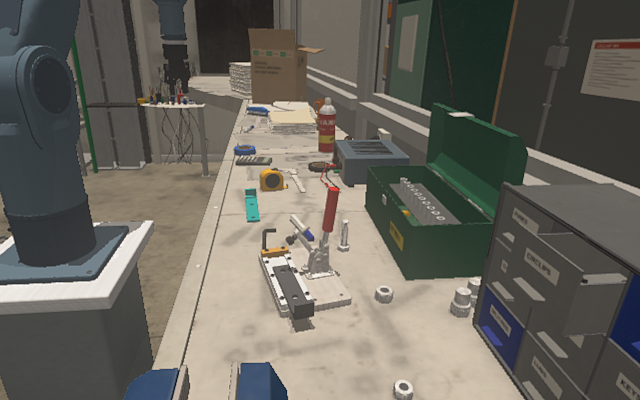

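Candidates with the bracket's shape: the dark strip in the channel at top (400,215) / side (290,288), and the teal strip at top (227,256) / side (251,204). By description (dark steel, in the channel) it is the first. Next, a close crop and measurement.

```bash
cat > h.py <<'E'
import numpy as np,cv2
def cloud(p,d,K,V):
    v,u=np.mgrid[0:d.shape[0],0:d.shape[1]]
    X=np.stack([(u-K[0,2])/K[0,0]*d,-(v-K[1,2])/K[1,1]*d,-d],-1)
    return (X-V[:3,3])@V[:3,:3]
def proj(P,K,V):
    c=np.asarray(P)@V[:3,:3].T+V[:3,3]
    return np.stack([K[0,2]+K[0,0]*c[...,0]/-c[...,2],K[1,2]-K[1,1]*c[...,1]/-c[...,2]],-1)
E
python3 - <<'E'
import numpy as np,cv2
from h import *
z=np.load("pics/top0.npz");W=cloud(z['p'],z['d'],z['K'],z['V'])
c=z['p'][160:255,310:445,::-1];cv2.imwrite("pics/crop_top.png",cv2.resize(c,None,fx=5.8,fy=5.8,interpolation=cv2.INTER_CUBIC))
z2=np.load("pics/side0.npz")
c=z2['p'][165:330,240:400,::-1];cv2.imwrite("pics/crop_side.png",cv2.resize(c,None,fx=3.6,fy=3.6,interpolation=cv2.INTER_CUBIC))
for u,v in [(343,187),(395,190),(380,212),(428,209),(428,215),(347,230),(370,181),(300,230),(415,230),(340,195)]:
    print((u,v),W[v,u].round(1))
E
```

```text
(343, 187) [554.6 -79.2  12.3]
(395, 190) [ 543.3 -207.    14.7]
(380, 212) [ 490.3 -166.6   24.1]
(428, 209) [ 494.1 -277.2   48.9]
(428, 215) [ 479.6 -279.9   36.8]
(347, 230) [449.7 -83.8  37.1]
(370, 181) [ 554.7 -123.3  187.2]
(300, 230) [4.516e+02 3.030e+01 4.000e-01]
(415, 230) [ 442.9 -255.5    1.6]
(340, 195) [535.  -71.1  14.4]
```

View pics/crop_top.png

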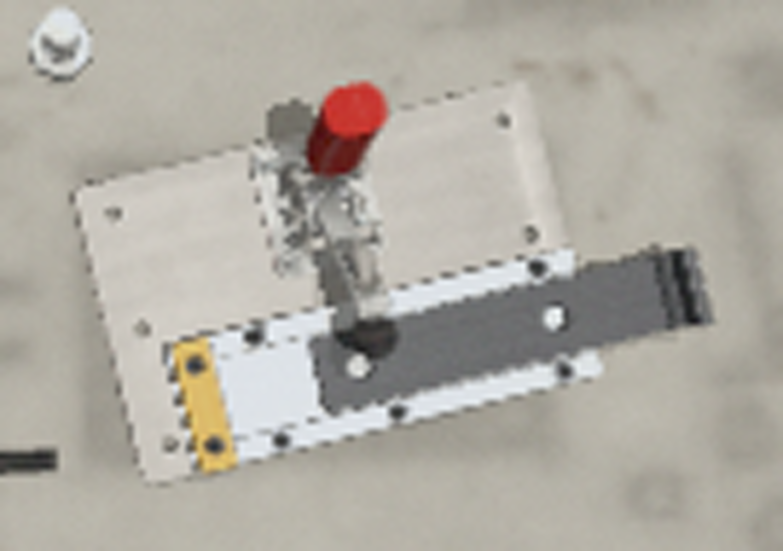

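View pics/crop_side.png

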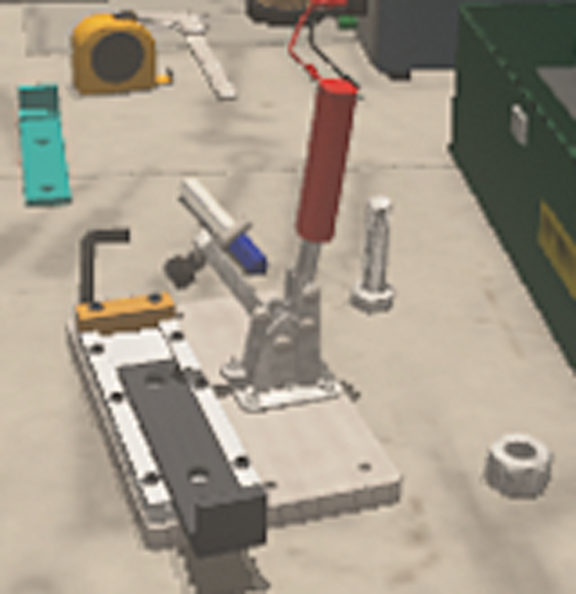

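```bash
cat > fix.py <<'E'
import numpy as np
from h import *
from scipy.optimize import least_squares
z=np.load("pics/top0.npz");K,V=z['K'],z['V']
px=lambda c:(np.array(c)+.5)/5.8-.5+np.array([310,160])
pts=[([-120,100,14],(150,483)),([10,100,14],(75,190)),([10,-100,14],(524,82)),
 ([-91.5-27.5,60,37],(236,468)),([-91.5+27.5,60,37],(207,340))]
P=np.array([a for a,_ in pts],float);U=np.array([px(b) for _,b in pts])
def T(q):
    c,s=np.cos(q[2]),np.sin(q[2]);return np.array([[c,-s,0],[s,c,0],[0,0,1]])
def f(q): return (proj(P@T(q).T+[q[0],q[1],0],K,V)-U).ravel()
r=least_squares(f,[540,-130,-.2]);q=r.x
E
python3 - <<'E'
from fix import *
print(q,f(q).round(2))
W=cloud(z['p'],z['d'],K,V);F=(W-[q[0],q[1],0])@T(q)
for lo,hi,xr,yr,n in [(43,57,(-115,-68),(-180,-100),'leg top'),(26.5,31,(-103,-80),(-160,60),'flat'),(33,40,(-125,-60),(50,90),'stop'),(10,18,(-125,15),(-105,105),'plate'),(25,29,(-125,-60),(-110,70),'lips'),(100,220,(-60,100),(-40,40),'grip')]:
    m=(F[...,2]>lo)&(F[...,2]<hi)&(F[...,0]>xr[0])&(F[...,0]<xr[1])&(F[...,1]>yr[0])&(F[...,1]<yr[1])
    if n=='flat': m&=z['p'].max(-1)<120
    A=F[m]
    print(n,m.sum(), A.min(0).round(1) if len(A) else '',A.max(0).round(1) if len(A) else '',np.median(A,0).round(1) if len(A) else '')
z2=np.load("pics/side0.npz");im=z2['p'][:,:,::-1].copy()
def w(p): return np.array(p,float)@T(q).T+[q[0],q[1],0]
for p in ([-120,100,14],[10,100,14],[10,-100,14],[-120,-100,14],[-91.5,60,37],[-11.3,0,55]):
    u=proj(w(p),z2['K'],z2['V']);print(p,w(p).round(1),u.round(1));cv2.circle(im,tuple(int(round(x*16)) for x in u),24,(0,255,0),-1,shift=4)
cv2.imwrite("pics/side_ov.png",cv2.resize(im[165:330,240:400],None,fx=3.6,fy=3.6))
F2=(cloud(z2['p'],z2['d'],z2['K'],z2['V'])-[q[0],q[1],0])@T(q)
for y,x in [(285,286),(310,300),(307,306),(293,300)]: print('side',x,y,F2[y,x].round(1))
E
```

```text
[ 5.53820605e+02 -1.26796128e+02  2.06403098e-01] [-1.05  0.94 -0.57 -0.09  0.72 -0.39  0.66 -0.09  0.23 -0.38]
leg top 46 [-105.2 -141.    43.3] [ -75.  -134.8   56.9] [ -90.5 -136.9   53.5]
flat 406 [-103.  -130.4   26.5] [-80.   18.7  31. ] [-92.  -59.8  28.9]
stop 131 [-117.8   60.    33.3] [-63.1  75.9  39.9] [-90.5  68.   37.6]
plate 2080 [-119.3 -100.5   10.1] [ 10.6 100.   18. ] [-31.4  25.3  14.6]
lips 677 [-118.  -109.7   25. ] [-62.9  59.2  29. ] [-92.8 -33.4  27.5]
grip 198 [-59.9 -11.  101.5] [ 15.3  11.3 189.3] [ -1.6   2.1 172.1]
[-120, 100, 14] [415.9 -53.5  14. ] [256.9 252.5]
[10, 100, 14] [543.1 -26.9  14. ] [315.4 244.1]
[10, -100, 14] [ 584.1 -222.6   14. ] [350.9 296.9]
[-120, -100, 14] [ 456.9 -249.3   14. ] [279.4 310.6]
[-91.5, 60, 37] [452.  -86.8  37. ] [274.3 250.2]
[-11.3, 0, 55] [ 542.8 -129.1   55. ] [321.7 251.1]
side 286 285 [-95.4 -49.2  26.4]
side 300 310 [ -96.6 -141.8   41.1]
side 306 307 [ -87.1 -142.9   45.6]
side 300 293 [-78.4 -80.4  27.2]
```

View pics/side_ov.png

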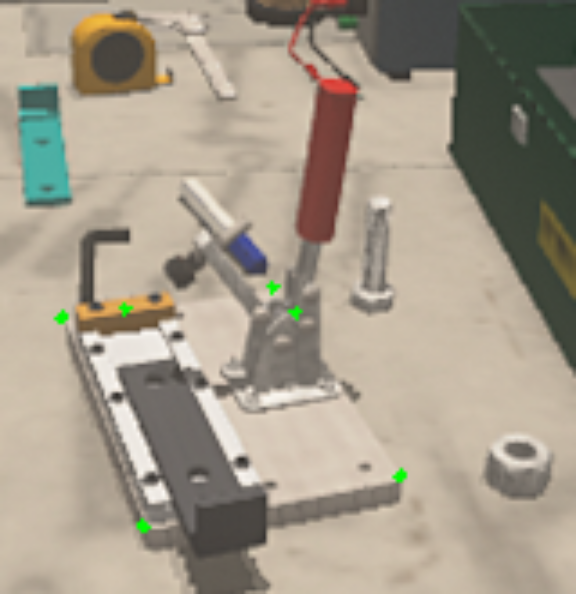

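```bash
cat >> h.py <<'E'
from scipy.spatial.transform import Rotation as R
def st(): 
    from cell import env
    s=env.get_state();return s
def rows(s,P,Rt):
    """shift & turn in current tool axes to reach P, Rt"""
    R0=R.from_rotvec(s['eef_rot'])
    d=R0.inv().apply(np.asarray(P)-s['position']); w=(R0.inv()*Rt).as_rotvec(degrees=True)
    return d.round(1),w.round(1)
E
python3 - <<'E'
from fix import *
from h import *
s=st();M=R.from_rotvec(s['eef_rot']).as_matrix();print(M.round(3))
def w(p): return np.array(p,float)@T(q).T+[q[0],q[1],0]
for n,p in dict(leg=[-91.5,-142,40],pre=[-91.5,-175,60],home=[-91.5,-100,40],grip=[4.7,0,142.6],pre2=[-40,0,200],end=[80,0,67]).items():
  a=w(p);print(n,a.round(1),'az',np.arctan2(a[1],a[0]).round(2),'r',np.hypot(*a[:2]).round(0))
W=cloud(z['p'],z['d'],K,V);F=(W-[q[0],q[1],0])@T(q)
for u,v in [(320,168),(394,148)]: print(F[v,u].round(0))
ez=T(q)@[1,0,0]; ey=T(q)@[0,1,0]
for nm,zz in (('z=+fx',ez),('z=-fx',-ez),('z=+fy',ey),('z=-fy',-ey)):
  x=np.array([0,0,-1.]);Rt=R.from_matrix(np.stack([x,np.cross(zz,x),zz],1));print(nm,rows(s,s['position'],Rt)[1])
E
```

```text
[[-0.    -0.973  0.23 ]
 [-0.001  0.23   0.973]
 [-1.    -0.    -0.001]]
leg [ 493.4 -284.5   40. ] az -0.52 r 570.0
pre [ 500.1 -316.8   60. ] az -0.56 r 592.0
home [ 484.8 -243.4   40. ] az -0.47 r 542.0
grip [ 558.4 -125.8  142.6] az -0.22 r 572.0
pre2 [ 514.7 -135.   200. ] az -0.26 r 532.0
end [ 632.1 -110.4   67. ] az -0.17 r 642.0
[65. 92. 57.]
[  76. -101.    5.]
z=+fx [64.9 -0.1  0. ]
z=-fx [-1.151e+02 -1.000e-01 -1.000e-01]
z=+fy [-25.1  -0.1  -0. ]
z=-fy [ 1.549e+02 -0.000e+00  1.000e-01]
```

Crop confirms: dark bracket in the channel at crop_top (500,340), leg on the right (685,290); fixture fit residual <1.1 px. The leg's outer face is at fixture y≈-142 (42 mm short, within 25–50). Now I move, with the fingers shutting and the jaw axis turning to fixture x.

```bash
python3 -m crank '[{"tx":-20,"ty":-30,"tz":-20,"wx":6,"fingers":1},{"tx":-40,"ty":-60,"tz":-40,"wx":12,"fingers":1},{"tx":-60,"ty":-93,"tz":-65,"wx":18,"fingers":1},{"tx":-80,"ty":-126,"tz":-90,"wx":24,"fingers":1},{"tx":-90,"ty":-160,"tz":-113,"wx":30,"fingers":1},{"tx":-90,"ty":-193,"tz":-137,"wx":36,"fingers":1},{"tx":-90,"ty":-226,"tz":-161,"wx":42,"fingers":1},{"tx":-90,"ty":-260,"tz":-185,"wx":48,"fingers":1}]' 40
cat > go.py <<'E'
import sys
from fix import *
from h import *
def w(p): return np.array(p,float)@T(q).T+[q[0],q[1],0]
ez=T(q)@[1,0,0];x=np.array([0,0,-1.]);Rt=R.from_matrix(np.stack([x,np.cross(ez,x),ez],1))
if __name__=="__main__":
    s=st();print('t',s['t'],'pos',s['position'].round(1),'fix',((s['position']-[q[0],q[1],0])@T(q)).round(1),'F',(np.array(s['contact_force'])@T(q)).round(1),'w',round(s['width'],1),'j',np.round(s['joint_pos'],2))
    for a in sys.argv[1:]:
        p=np.array(eval(a),float);print(a,*rows(s,w(p),Rt))
E
python3 go.py "[-91.5,-190,320]" "[-60,100,320]"
```

```text
t 0.15 pos [149.2 632.2 230.6] fix [-240.5  825.8  230.6] F [ 0.3 -0.6  1. ] w 85.5 j [-1.41  0.54 -0.    1.54  0.    1.07 -0.07]
[-91.5,-190,320] [ -88.2 -565.8 -856.7] [64.9 -0.1  0. ]
[-60,100,320] [ -88.6 -471.3 -580.8] [64.9 -0.1  0. ]schema error: expected keys tx, ty, tz, wx, wy, wz, fingers
```

```bash
python3 -m crank '[{"tx":-20,"ty":-25,"tz":-20,"wx":6,"wy":0,"wz":0,"fingers":1},{"tx":-40,"ty":-54,"tz":-40,"wx":12,"wy":0,"wz":0,"fingers":1},{"tx":-60,"ty":-83,"tz":-62,"wx":18,"wy":0,"wz":0,"fingers":1},{"tx":-80,"ty":-112,"tz":-84,"wx":24,"wy":0,"wz":0,"fingers":1},{"tx":-90,"ty":-143,"tz":-110,"wx":30,"wy":0,"wz":0,"fingers":1},{"tx":-90,"ty":-174,"tz":-136,"wx":36,"wy":0,"wz":0,"fingers":1},{"tx":-90,"ty":-205,"tz":-162,"wx":42,"wy":0,"wz":0,"fingers":1},{"tx":-90,"ty":-236,"tz":-188,"wx":48,"wy":0,"wz":0,"fingers":1}]' 40
python3 go.py "[-91.5,-190,320]" "[-60,100,320]"
```

```text
t: 0.82
position: [336.6, 393.3, 321.1]
eef_rot: [-0.39, 1.536, 0.388]
contact_force: [0.4, -0.6, 0.2]
width: -0.1
t 0.8167 pos [336.6 393.3 321.1] fix [-106.1  553.6  321.1] F [ 0.3 -0.7  0.2] w -0.1 j [-1.17  0.22  0.26  1.79 -0.06  1.14 -0.39]
[-91.5,-190,320] [   1.6 -716.7 -198.5] [16.6 -0.   0. ]
[-60,100,320] [   1.4 -447.8  -85.5] [16.6 -0.   0. ]
```

```bash
python3 -m crank '[{"tx":0,"ty":-40,"tz":-7,"wx":4,"wy":0,"wz":0,"fingers":1},{"tx":0,"ty":-80,"tz":-15,"wx":8,"wy":0,"wz":0,"fingers":1},{"tx":0,"ty":-120,"tz":-23,"wx":12,"wy":0,"wz":0,"fingers":1},{"tx":0,"ty":-160,"tz":-31,"wx":16,"wy":0,"wz":0,"fingers":1},{"tx":0,"ty":-200,"tz":-39,"wx":16.6,"wy":0,"wz":0,"fingers":1},{"tx":0,"ty":-240,"tz":-47,"wx":16.6,"wy":0,"wz":0,"fingers":1},{"tx":0,"ty":-280,"tz":-55,"wx":16.6,"wy":0,"wz":0,"fingers":1},{"tx":0,"ty":-320,"tz":-63,"wx":16.6,"wy":0,"wz":0,"fingers":1}]' 
python3 go.py "[-91.5,-190,320]" "[-91.5,-190,100]"
```

```text
t: 1.48
position: [433.4, 79.9, 321.4]
eef_rot: [-0.162, 1.565, 0.162]
contact_force: [1.2, 0.5, -0.8]
width: 0.2
t 1.4833 pos [433.4  79.9 321.4] fix [-75.5 227.  321.4] F [ 1.3  0.3 -0.8] w 0.2 j [-0.81  0.06  0.55  1.97 -0.04  1.12 -0.03]
[-91.5,-190,320] [   1.5 -417.   -16.2] [ 0. -0.  0.]
[-91.5,-190,100] [ 221.5 -416.9  -16.1] [ 0. -0.  0.]
```

```bash
python3 -m crank '[{"tx":0,"ty":-41,"tz":-2,"wx":0,"wy":0,"wz":0,"fingers":1},{"tx":0,"ty":-82,"tz":-4,"wx":0,"wy":0,"wz":0,"fingers":1},{"tx":0,"ty":-123,"tz":-6,"wx":0,"wy":0,"wz":0,"fingers":1},{"tx":0,"ty":-164,"tz":-8,"wx":0,"wy":0,"wz":0,"fingers":1},{"tx":0,"ty":-205,"tz":-10,"wx":0,"wy":0,"wz":0,"fingers":1},{"tx":0,"ty":-246,"tz":-12,"wx":0,"wy":0,"wz":0,"fingers":1},{"tx":0,"ty":-287,"tz":-14,"wx":0,"wy":0,"wz":0,"fingers":1},{"tx":0,"ty":-328,"tz":-16,"wx":0,"wy":0,"wz":0,"fingers":1}]' 
python3 go.py "[-91.5,-190,150]"
```

```text
t: 2.15
position: [485.1, -246.1, 321.3]
eef_rot: [-0.163, 1.565, 0.163]
contact_force: [0.9, 0.3, -0.6]
width: -0.1
t 2.15 pos [ 485.1 -246.1  321.3] fix [ -91.8 -102.7  321.3] F [ 0.9  0.1 -0.6] w -0.1 j [-0.24  0.33  0.8   1.75 -0.25  1.17  0.84]
[-91.5,-190,150] [171.3 -87.4   0.2] [ 0.1  0.  -0. ]
```

```bash
python3 -m crank '[{"tx":0,"ty":-40,"tz":0,"wx":0,"wy":0,"wz":0,"fingers":1},{"tx":0,"ty":-80,"tz":0,"wx":0,"wy":0,"wz":0,"fingers":1},{"tx":35,"ty":-88,"tz":0,"wx":0,"wy":0,"wz":0,"fingers":1},{"tx":70,"ty":-88,"tz":0,"wx":0,"wy":0,"wz":0,"fingers":1},{"tx":105,"ty":-88,"tz":0,"wx":0,"wy":0,"wz":0,"fingers":1},{"tx":140,"ty":-88,"tz":0,"wx":0,"wy":0,"wz":0,"fingers":1},{"tx":171,"ty":-88,"tz":0,"wx":0,"wy":0,"wz":0,"fingers":1},{"tx":171,"ty":-88,"tz":0,"wx":0,"wy":0,"wz":0,"fingers":1}]' 
python3 go.py "[-91.5,-180,38]"
python3 - <<'E'
from cell import env
import cv2
for n in("wrist","side"):
    p,d=env.camera(n);cv2.imwrite(f"pics/{n}1.png",p[:,:,::-1])
E
```

```text
t: 2.82
position: [499.8, -329.1, 144.2]
eef_rot: [-0.158, 1.573, 0.169]
contact_force: [-0.8, 1.1, -1.1]
width: 0.1
t 2.8167 pos [ 499.8 -329.1  144.2] fix [ -94.3 -186.9  144.2] F [-0.5  1.3 -1.1] w 0.1 j [ 0.04  0.65  0.66  1.77 -0.49  0.91  1.13]
[-91.5,-180,38] [106.3   6.1   3.7] [ 0.1 -0.5 -0.4]
```

View pics/side1.png

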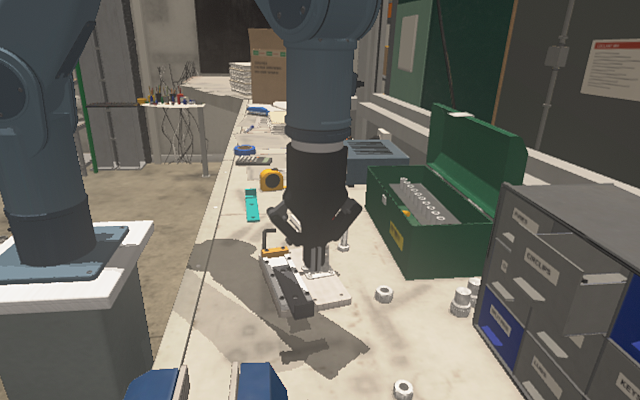

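View pics/wrist1.png

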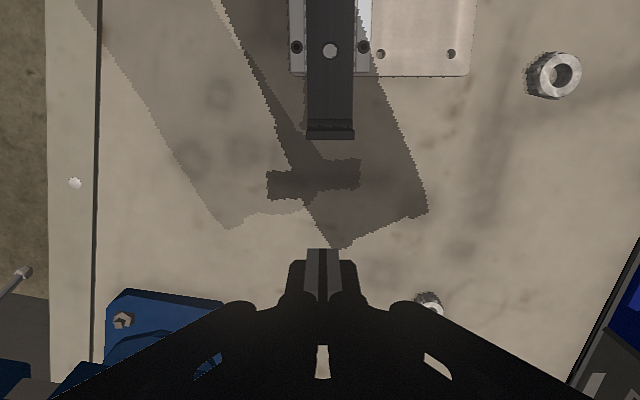

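Wrist picture: shut fingertips at (322,270), leg at (330,130), aligned along the channel. The fingers are clear. Descend.

```bash
python3 -m crank '[{"tx":30,"ty":3,"tz":3,"wx":0,"wy":-0.5,"wz":-0.4,"fingers":1},{"tx":60,"ty":6,"tz":4,"wx":0,"wy":-0.5,"wz":-0.4,"fingers":1},{"tx":85,"ty":6,"tz":4,"wx":0,"wy":-0.5,"wz":-0.4,"fingers":1},{"tx":104,"ty":6,"tz":4,"wx":0,"wy":-0.5,"wz":-0.4,"fingers":1},{"tx":106,"ty":6,"tz":4,"wx":0,"wy":-0.5,"wz":-0.4,"fingers":1},{"tx":106,"ty":6,"tz":4,"wx":0,"wy":-0.5,"wz":-0.4,"fingers":1}]' 
python3 go.py "[-91.5,-155,38]" "[-91.5,-111,38]"
```

```text
t: 3.42
position: [506.2, -326.0, 45.7]
eef_rot: [-0.167, 1.556, 0.158]
contact_force: [-0.2, -0.2, 0.6]
width: -0.1
t 3.4167 pos [ 506.2 -326.    45.7] fix [ -87.4 -185.2   45.7] F [-0.2 -0.1  0.6] w -0.1 j [ 0.1   0.78  0.56  1.81 -0.6   0.72  1.2 ]
[-91.5,-155,38] [ 7.5 30.3 -4.1] [0.1 0.5 0.4]
[-91.5,-111,38] [ 7.2 74.3 -4.1] [0.1 0.5 0.4]
```

```bash
python3 -m crank '[{"tx":4,"ty":8,"tz":-2,"wx":0,"wy":0.5,"wz":0.4,"fingers":1},{"tx":8,"ty":16,"tz":-4,"wx":0,"wy":0.5,"wz":0.4,"fingers":1},{"tx":8,"ty":22,"tz":-4,"wx":0,"wy":0.5,"wz":0.4,"fingers":1},{"tx":8,"ty":26,"tz":-4,"wx":0,"wy":0.5,"wz":0.4,"fingers":1},{"tx":8,"ty":30,"tz":-4,"wx":0,"wy":0.5,"wz":0.4,"fingers":1},{"tx":8,"ty":34,"tz":-4,"wx":0,"wy":0.5,"wz":0.4,"fingers":1},{"tx":8,"ty":38,"tz":-4,"wx":0,"wy":0.5,"wz":0.4,"fingers":1},{"tx":8,"ty":42,"tz":-4,"wx":0,"wy":0.5,"wz":0.4,"fingers":1}]' 
python3 go.py "[-91.5,-111,38]"
```

```text
t: 4.08
position: [494.2, -286.5, 38.0]
eef_rot: [-0.164, 1.564, 0.161]
contact_force: [0.5, -2.3, 2.1]
width: 0.1
t 4.0833 pos [ 494.2 -286.5   38. ] fix [ -91.1 -144.1   38. ] F [ 0.1 -2.3  2.1] w 0.1 j [ 0.05  0.76  0.55  1.89 -0.61  0.67  1.17]
[-91.5,-111,38] [-0.1 33.1 -0.4] [0.  0.  0.1]
```

In contact (−2.3 N along y); keep pushing in small rows.

```bash
python3 -m crank '[{"tx":0,"ty":4,"tz":0,"wx":0,"wy":0,"wz":0,"fingers":1},{"tx":0,"ty":8,"tz":0,"wx":0,"wy":0,"wz":0,"fingers":1},{"tx":0,"ty":12,"tz":0,"wx":0,"wy":0,"wz":0,"fingers":1},{"tx":0,"ty":15,"tz":0,"wx":0,"wy":0,"wz":0,"fingers":1},{"tx":0,"ty":18,"tz":0,"wx":0,"wy":0,"wz":0,"fingers":1},{"tx":0,"ty":21,"tz":0,"wx":0,"wy":0,"wz":0,"fingers":1},{"tx":0,"ty":24,"tz":0,"wx":0,"wy":0,"wz":0,"fingers":1},{"tx":0,"ty":26,"tz":0,"wx":0,"wy":0,"wz":0,"fingers":1}]' 
python3 go.py "[-91.5,-111,38]"
```

```text
t: 4.75
position: [488.9, -260.9, 38.0]
eef_rot: [-0.164, 1.564, 0.161]
contact_force: [0.0, -1.8, 2.3]
width: -0.2
t 4.75 pos [ 488.9 -260.9   38. ] fix [ -91.  -117.9   38. ] F [-0.3 -1.8  2.3] w -0.2 j [ 0.    0.74  0.55  1.93 -0.62  0.64  1.15]
[-91.5,-111,38] [-0.   6.9 -0.5] [0.  0.1 0.1]
```

```bash
python3 -m crank '[{"tx":0,"ty":1.5,"tz":0,"wx":0,"wy":0,"wz":0,"fingers":1},{"tx":0,"ty":3,"tz":0,"wx":0,"wy":0,"wz":0,"fingers":1},{"tx":0,"ty":4.5,"tz":0,"wx":0,"wy":0,"wz":0,"fingers":1},{"tx":0,"ty":5.5,"tz":0,"wx":0,"wy":0,"wz":0,"fingers":1}]' 
python3 go.py "[-91.5,-111,38]"
```

```text
t: 5.08
position: [487.7, -255.4, 38.0]
eef_rot: [-0.164, 1.564, 0.161]
contact_force: [-0.1, -3.2, 1.9]
width: -0.2
t 5.0833 pos [ 487.7 -255.4   38. ] fix [ -91.  -112.3   38. ] F [-0.7 -3.2  1.9] w -0.2 j [-0.01  0.73  0.55  1.94 -0.62  0.64  1.14]
[-91.5,-111,38] [-0.   1.3 -0.5] [0.  0.  0.1]
```

Creep on in 1 mm steps until the force rises.

```bash
python3 -m crank '[{"tx":0,"ty":1,"tz":0,"wx":0,"wy":0,"wz":0,"fingers":1},{"tx":0,"ty":2,"tz":0,"wx":0,"wy":0,"wz":0,"fingers":1}]'; python3 -m crank '[{"tx":0,"ty":1,"tz":0,"wx":0,"wy":0,"wz":0,"fingers":1},{"tx":0,"ty":1,"tz":0,"wx":0,"wy":0,"wz":0,"fingers":1}]' 
python3 go.py "[-91.5,-111,38]"
```

```text
t: 5.25
position: [487.7, -254.9, 38.2]
eef_rot: [-0.166, 1.563, 0.158]
contact_force: [2.0, -8.3, -0.6]
width: 0.3
t: 5.42
position: [487.7, -254.9, 38.3]
eef_rot: [-0.167, 1.562, 0.156]
contact_force: [1.4, -5.6, -0.3]
width: 0.0
t 5.4167 pos [ 487.7 -254.9   38.3] fix [ -91.  -111.9   38.3] F [ 0.2 -5.8 -0.3] w 0.0 j [-0.01  0.73  0.55  1.94 -0.62  0.63  1.14]
[-91.5,-111,38] [ 0.3  0.9 -0.5] [-0.   0.1  0.4]
```

```bash
python3 -m crank '[{"tx":0,"ty":2,"tz":0,"wx":0,"wy":0,"wz":0,"fingers":1},{"tx":0,"ty":4,"tz":0,"wx":0,"wy":0,"wz":0,"fingers":1},{"tx":0,"ty":4,"tz":0,"wx":0,"wy":0,"wz":0,"fingers":1}]' 
python3 go.py
python3 - <<'E'
from cell import env
import cv2,numpy as np
from fix import *
for n in("top","side"):
    p,d=env.camera(n);i=env.camera_info(n);np.savez(f"pics/{n}2.npz",p=p,d=d,K=i["intrinsics"],V=i["view"])
    c=p[160:255,310:445] if n=="top" else p[165:330,240:400]
    cv2.imwrite(f"pics/{n}2.png",cv2.resize(c[:,:,::-1],None,fx=4,fy=4,interpolation=2))
E
```

```text
t: 5.67
position: [487.9, -254.8, 39.1]
eef_rot: [-0.171, 1.559, 0.149]
contact_force: [2.9, -10.2, 0.1]
width: -0.1
t 5.6667 pos [ 487.9 -254.8   39.1] fix [ -90.7 -111.7   39.1] F [  0.7 -10.6   0.1] w -0.1 j [-0.02  0.73  0.55  1.95 -0.62  0.63  1.14]
```

View pics/side2.png

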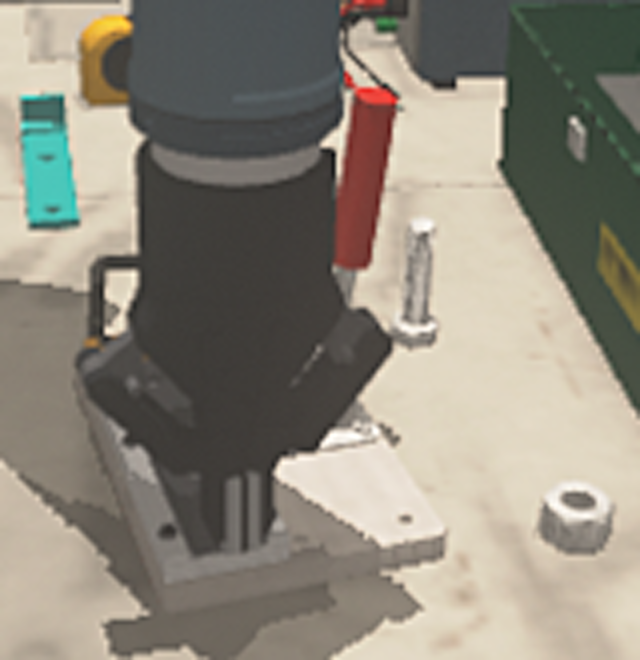

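View pics/top2.png

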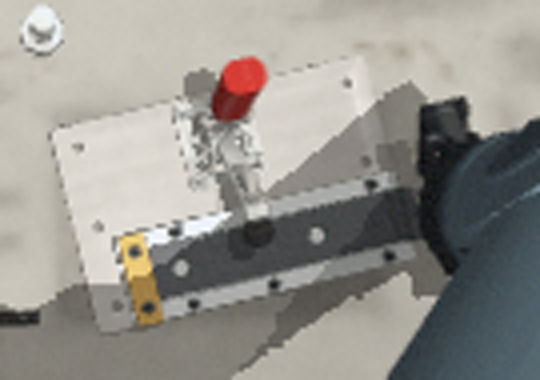

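Bracket now touches the brass stop (top2 at (152,280)); the motion stalled with force rising to 10 N, and TCP y −111.7 + 11 mm finger half-width ≈ −100.7. Home. Back off and rise.

```bash
python3 -m crank '[{"tx":0,"ty":-12,"tz":0,"wx":0,"wy":0,"wz":0,"fingers":1},{"tx":0,"ty":-30,"tz":0,"wx":0,"wy":0,"wz":0,"fingers":1},{"tx":-20,"ty":-50,"tz":0,"wx":0,"wy":0,"wz":0,"fingers":1},{"tx":-60,"ty":-55,"tz":0,"wx":0,"wy":0,"wz":0,"fingers":1},{"tx":-100,"ty":-55,"tz":0,"wx":0,"wy":0,"wz":0,"fingers":1},{"tx":-140,"ty":-55,"tz":0,"wx":0,"wy":0,"wz":0,"fingers":1},{"tx":-180,"ty":-55,"tz":0,"wx":0,"wy":0,"wz":0,"fingers":1},{"tx":-220,"ty":-55,"tz":0,"wx":0,"wy":0,"wz":0,"fingers":1}]' 
python3 go.py "[-35,0,250]"
```

```text
t: 6.43
position: [496.5, -304.9, 261.1]
eef_rot: [-0.169, 1.562, 0.151]
contact_force: [0.6, -0.0, -0.3]
width: -0.1
t 6.4333 pos [ 496.5 -304.9  261.1] fix [ -92.6 -162.6  261.1] F [ 0.6 -0.2 -0.3] w -0.1 j [-0.1   0.48  0.78  1.73 -0.37  1.08  1.01]
[-35,0,250] [  9.3 162.9  57.2] [-0.1  0.1  0.7]
```

```bash
python3 -m crank '[{"tx":0,"ty":35,"tz":12,"wx":0,"wy":0,"wz":0.7,"fingers":1},{"tx":0,"ty":70,"tz":25,"wx":0,"wy":0,"wz":0.7,"fingers":1},{"tx":0,"ty":105,"tz":37,"wx":0,"wy":0,"wz":0.7,"fingers":1},{"tx":0,"ty":140,"tz":50,"wx":0,"wy":0,"wz":0.7,"fingers":1},{"tx":9,"ty":163,"tz":57,"wx":0,"wy":0,"wz":0.7,"fingers":1},{"tx":9,"ty":163,"tz":57,"wx":0,"wy":0,"wz":0.7,"fingers":1},{"tx":9,"ty":163,"tz":57,"wx":0,"wy":0,"wz":0.7,"fingers":1}]' 
python3 go.py "[-35,0,165]"
python3 - <<'E'
from cell import env
import cv2,numpy as np
for n in("top","side","wrist"):
    i=env.camera_info(n);p,d=env.camera(n);np.savez(f"pics/{n}3.npz",p=p,d=d,K=i["intrinsics"],V=i["view"])
    cv2.imwrite(f"pics/{n}3.png",p[:,:,::-1])
E
```

```text
t: 7.02
position: [518.7, -131.6, 249.4]
eef_rot: [-0.161, 1.566, 0.166]
contact_force: [-0.9, -0.0, -0.1]
width: 0.2
t 7.0167 pos [ 518.7 -131.6  249.4] fix [-35.3   2.5 249.4] F [-0.9  0.2 -0.1] w 0.2 j [-0.44  0.4   0.78  1.86 -0.33  1.02  0.68]
[-35,0,165] [84.4 -2.8  0.4] [ 0.1 -0.  -0.2]
```

View pics/wrist3.png

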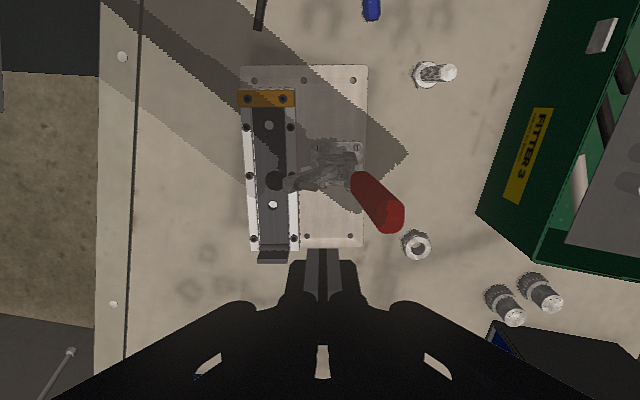

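View pics/side3.png

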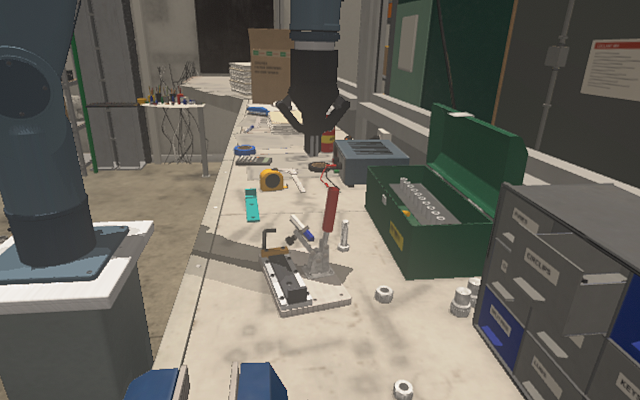

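Wrist3: bracket's end meets the brass stop at (268,107), the lever grip is at (380,200), and the toolbox edge at (480,200). Check these numerically.

Run:
```python
from fix import *
from go import *
for n in ("wrist3","top3","top0"):
    zz=np.load(f"pics/{n}.npz");F=(cloud(zz['p'],zz['d'],zz['K'],zz['V'])-[q[0],q[1],0])@T(q);p=zz['p'].astype(int)
    red=(p[...,0]>90)&(p[...,1]<50)&(p[...,2]<60)&(abs(F[...,1])<60)&(F[...,2]>80)&(F[...,0]<60)
    A=F[red];print(n,'red',len(A),A.min(0).round(1),A.max(0).round(1))
    for lo in (95,120,145,170):
        B=A[(A[:,2]>lo)&(A[:,2]<lo+20)]
        if len(B): print(lo,B.mean(0).round(1),B.min(0).round(1),B.max(0).round(1))
    leg=(F[...,2]>45)&(F[...,2]<57)&(F[...,0]>-110)&(F[...,0]<-75)&(F[...,1]<-80)&(F[...,1]>-150)
    print(' leg',leg.sum(),F[leg].min(0).round(1) if leg.any() else '',F[leg].max(0).round(1)if leg.any() else '')
    g=(F[...,0]>100)&(F[...,0]<260)&(abs(F[...,1])<150)&(F[...,2]>90)&(F[...,2]<300)
    print(' box',F[g].min(0).round(0) if g.any() else '',F[g].max(0).round(0) if g.any() else '')
for a in (1.39,1.3,1.2,1.1,1.0,.9,.8,.7,.6,.5,.4,.3,.2,.1,0.03):
    r=110;c=np.array([-11.3,55])+r*np.array([np.cos(a),np.sin(a)])+11.5*np.array([-np.sin(a),np.cos(a)])
    print(a,(c-[14.5,0]).round(1))
```

```text
wrist3 red 553 [ -1.8 -11.9 181. ] [ 14.9  10.1 185.9]
170 [  8.4  -1.4 183. ] [ -1.8 -11.9 181. ] [ 14.9  10.1 185.9]
 leg 229 [-105.1 -101.3   45.5] [-75.3 -94.2  53.6]
 box [140. -87.  90.] [260. 138. 123.]
top3 red 80 [-11.   -1.8 114.7] [ 14.6  11.2 188.4]
95 [ -9.9   7.9 114.7] [ -9.9   7.9 114.7] [ -9.9   7.9 114.7]
120 [ -5.5   8.7 130.7] [ -9.1   4.7 125.4] [  1.5  11.1 139.8]
145 [ -2.9   8.4 156. ] [ -6.1   4.6 148.6] [  2.2  11.2 164.8]
170 [  5.6   5.2 184.3] [ -3.5  -1.8 171.3] [ 14.6  11.1 188.4]
 leg 0  
 box [141. -88.  90.] [260. 150. 128.]
top0 red 50 [-11.8  -3.8 109.6] [  8.7  11.2 188.4]
95 [-10.5   4.1 110.8] [-11.8  -1.5 109.6] [ -9.3   9.7 111.9]
120 [ -8.2   3.7 131.3] [-10.5  -3.8 120.7] [ -4.3   9.5 139.9]
145 [ -5.8   2.7 154.3] [ -7.5  -3.4 145.5] [ -3.4   9.3 162.2]
170 [ -0.4   5.6 179.7] [ -4.7  -2.7 170.3] [  8.7  11.2 188.4]
 leg 42 [-105.2 -141.    46. ] [ -75.2 -134.8   56.9]
 box [140. -88.  90.] [260. 150. 127.]
1.39 [-17.3 165.3]
1.3 [ -7.5 164.1]
1.2 [  3.3 161.7]
1.1 [ 13.8 158.2]
1.0 [ 24.  153.8]
0.9 [ 33.6 148.3]
0.8 [ 42.6 141.9]
0.7 [ 50.9 134.7]
0.6 [ 58.5 126.6]
0.5 [ 65.2 117.8]
0.4 [ 71.  108.4]
0.3 [75.9 98.5]
0.2 [79.7 88.1]
0.1 [82.5 77.4]
0.03 [83.8 69.8]
```

Leg's outer face is at y −101.3 from the wrist camera: home. Toolbox starts at x 140, top z ≈128, so I'll slide from r=110 to r≈95 along the grip to stay clear. Descend beside the lever.

```bash
python3 -m crank '[{"tx":30,"ty":-3,"tz":0,"wx":0,"wy":0,"wz":0,"fingers":1},{"tx":60,"ty":-3,"tz":0,"wx":0,"wy":0,"wz":0,"fingers":1},{"tx":80,"ty":-3,"tz":0,"wx":0,"wy":0,"wz":0,"fingers":1},{"tx":84,"ty":-3,"tz":0,"wx":0,"wy":0,"wz":0,"fingers":1},{"tx":84,"ty":-3,"tz":0,"wx":0,"wy":0,"wz":0,"fingers":1},{"tx":84,"ty":-3,"tz":0,"wx":0,"wy":0,"wz":0,"fingers":1}]'
cat > arc.py <<'E'
from go import *
s=st();R0=R.from_rotvec(s['eef_rot'])
print('t',round(s['t'],2),'fix',((s['position']-[q[0],q[1],0])@T(q)).round(1),'F',(np.array(s['contact_force'])@T(q)).round(1),'j',np.round(s['joint_pos'],2))
for a in (1.39,1.3,1.2,1.1,1.0,.9,.8,.7,.6,.5,.4,.3,.2,.1,0.03,-.03):
    r=110-15*(1.39-a)/1.39
    c=np.array([-11.3+r*np.cos(a)-11.5*np.sin(a)-14.5,0,55+r*np.sin(a)+11.5*np.cos(a)])
    print(a,c.round(0),*rows(s,w(c),Rt))
E
python3 arc.py
```

```text
t: 7.67
position: [520.0, -139.4, 167.5]
eef_rot: [-0.157, 1.563, 0.157]
contact_force: [-0.0, -0.6, 0.2]
width: -0.3
t 7.67 fix [-35.7  -5.4 167.5] F [-0.1 -0.6  0.2] j [-0.35  0.51  0.7   1.92 -0.44  0.86  0.78]
1.39 [-17.   0. 165.] [ 2.2  5.5 18.3] [-0.3  0.1  0. ]
1.3 [ -8.   0. 163.] [ 4.4  5.5 27.9] [-0.3  0.1  0. ]
1.2 [  3.   0. 160.] [ 7.8  5.6 38.2] [-0.3  0.1  0. ]
1.1 [ 12.   0. 155.] [12.1  5.7 48. ] [-0.3  0.1  0. ]
1.0 [ 22.   0. 150.] [17.4  5.7 57.3] [-0.3  0.1  0. ]
0.9 [ 30.   0. 144.] [23.5  5.8 65.9] [-0.3  0.1  0. ]
0.8 [ 38.   0. 137.] [30.3  5.8 73.7] [-0.3  0.1  0. ]
0.7 [ 45.   0. 130.] [37.8  5.9 80.8] [-0.3  0.1  0. ]
0.6 [ 51.   0. 122.] [45.9  5.9 87. ] [-0.3  0.1  0. ]
0.5 [ 57.   0. 113.] [54.5  5.9 92.3] [-0.3  0.1  0. ]
0.4 [ 61.   0. 104.] [63.4  6.  96.7] [-0.3  0.1  0. ]
0.3 [65.  0. 95.] [ 72.7   6.  100.1] [-0.3  0.1  0. ]
0.2 [67.  0. 86.] [ 82.1   6.  102.6] [-0.3  0.1  0. ]
0.1 [69.  0. 76.] [ 91.7   6.  104.1] [-0.3  0.1  0. ]
0.03 [69.  0. 69.] [ 98.4   6.  104.6] [-0.3  0.1  0. ]
-0.03 [69.  0. 64.] [104.1   6.  104.6] [-0.3  0.1  0. ]
```

```bash
python3 -m crank '[{"tx":1,"ty":3,"tz":8,"wx":0,"wy":0,"wz":0,"fingers":1},{"tx":2,"ty":5.5,"tz":16,"wx":0,"wy":0,"wz":0,"fingers":1},{"tx":3,"ty":5.5,"tz":22,"wx":0,"wy":0,"wz":0,"fingers":1},{"tx":4.5,"ty":5.5,"tz":28,"wx":0,"wy":0,"wz":0,"fingers":1},{"tx":6,"ty":5.5,"tz":33,"wx":0,"wy":0,"wz":0,"fingers":1},{"tx":8,"ty":5.5,"tz":38,"wx":0,"wy":0,"wz":0,"fingers":1},{"tx":10,"ty":5.5,"tz":43,"wx":0,"wy":0,"wz":0,"fingers":1},{"tx":12,"ty":5.5,"tz":48,"wx":0,"wy":0,"wz":0,"fingers":1}]' 
python3 arc.py
```

```text
t: 8.33
position: [566.4, -124.4, 155.3]
eef_rot: [-0.157, 1.563, 0.157]
contact_force: [-1.4, -0.1, 2.4]
width: -0.2
t 8.33 fix [ 12.8  -0.2 155.3] F [-1.4  0.2  2.4] j [-0.35  0.6   0.67  1.82 -0.47  0.88  0.75]
1.39 [-17.   0. 165.] [-10.    0.  -30.1] [-0.3  0.1  0. ]
1.3 [ -8.   0. 163.] [ -7.8   0.1 -20.5] [-0.3  0.1  0. ]
1.2 [  3.   0. 160.] [ -4.5   0.1 -10.2] [-0.3  0.1  0. ]
1.1 [ 12.   0. 155.] [-0.1  0.2 -0.4] [-0.3  0.1  0. ]
1.0 [ 22.   0. 150.] [5.1 0.3 8.8] [-0.3  0.1  0. ]
0.9 [ 30.   0. 144.] [11.2  0.3 17.4] [-0.3  0.1  0. ]
0.8 [ 38.   0. 137.] [18.   0.4 25.3] [-0.3  0.1  0. ]
0.7 [ 45.   0. 130.] [25.6  0.4 32.3] [-0.3  0.1  0. ]
0.6 [ 51.   0. 122.] [33.6  0.4 38.6] [-0.3  0.1  0. ]
0.5 [ 57.   0. 113.] [42.2  0.5 43.9] [-0.3  0.1  0. ]
0.4 [ 61.   0. 104.] [51.2  0.5 48.3] [-0.3  0.1  0. ]
0.3 [65.  0. 95.] [60.4  0.5 51.7] [-0.3  0.1  0. ]
0.2 [67.  0. 86.] [69.9  0.5 54.2] [-0.3  0.1  0. ]
0.1 [69.  0. 76.] [79.4  0.6 55.6] [-0.3  0.1  0. ]
0.03 [69.  0. 69.] [86.1  0.6 56.1] [-0.3  0.1  0. ]
-0.03 [69.  0. 64.] [91.8  0.6 56.1] [-0.3  0.1  0. ]
```

Lever in contact and moving (~2.8 N). Continue along the arc.

```bash
python3 -m crank '[{"tx":2.5,"ty":0,"tz":4.5,"wx":0,"wy":0,"wz":0,"fingers":1},{"tx":5,"ty":0,"tz":9,"wx":0,"wy":0,"wz":0,"fingers":1},{"tx":8,"ty":0,"tz":13,"wx":0,"wy":0,"wz":0,"fingers":1},{"tx":11,"ty":0,"tz":17.5,"wx":0,"wy":0,"wz":0,"fingers":1},{"tx":18,"ty":0,"tz":25,"wx":0,"wy":0,"wz":0,"fingers":1},{"tx":25.5,"ty":0,"tz":32,"wx":0,"wy":0,"wz":0,"fingers":1},{"tx":33.5,"ty":0,"tz":38.5,"wx":0,"wy":0,"wz":0,"fingers":1},{"tx":42,"ty":0,"tz":44,"wx":0,"wy":0,"wz":0,"fingers":1}]' 
python3 arc.py
python3 - <<'E'
from cell import env
import cv2,numpy as np
p,d=env.camera("side")
cv2.imwrite("pics/side4.png",cv2.resize(p[120:330,220:420,::-1],None,fx=2.8,fy=2.8,interpolation=2))
E
```

```text
t: 9.0
position: [610.8, -115.2, 112.6]
eef_rot: [-0.158, 1.562, 0.157]
contact_force: [0.9, 0.6, 3.1]
width: -0.2
t 9.0 fix [ 58.2  -0.4 112.6] F [1.  0.4 3.1] j [-0.31  0.72  0.62  1.73 -0.53  0.86  0.74]
1.39 [-17.   0. 165.] [-52.9  -0.1 -75.4] [-0.3  0.2  0. ]
1.3 [ -8.   0. 163.] [-50.8  -0.  -65.7] [-0.3  0.2  0. ]
1.2 [  3.   0. 160.] [-47.4   0.  -55.4] [-0.3  0.2  0. ]
1.1 [ 12.   0. 155.] [-43.    0.1 -45.6] [-0.3  0.2  0. ]
1.0 [ 22.   0. 150.] [-37.8   0.1 -36.4] [-0.3  0.2  0. ]
0.9 [ 30.   0. 144.] [-31.7   0.2 -27.8] [-0.3  0.2  0. ]
0.8 [ 38.   0. 137.] [-24.8   0.2 -20. ] [-0.3  0.2  0. ]
0.7 [ 45.   0. 130.] [-17.3   0.3 -12.9] [-0.3  0.2  0. ]
0.6 [ 51.   0. 122.] [-9.2  0.3 -6.7] [-0.3  0.2  0. ]
0.5 [ 57.   0. 113.] [-0.7  0.3 -1.4] [-0.3  0.2  0. ]
0.4 [ 61.   0. 104.] [8.3 0.4 3. ] [-0.3  0.2  0. ]
0.3 [65.  0. 95.] [17.6  0.4  6.4] [-0.3  0.2  0. ]
0.2 [67.  0. 86.] [27.   0.4  8.9] [-0.3  0.2  0. ]
0.1 [69.  0. 76.] [36.6  0.4 10.4] [-0.3  0.2  0. ]
0.03 [69.  0. 69.] [43.3  0.4 10.8] [-0.3  0.2  0. ]
-0.03 [69.  0. 64.] [49.   0.4 10.9] [-0.3  0.2  0. ]
```

View pics/side4.png

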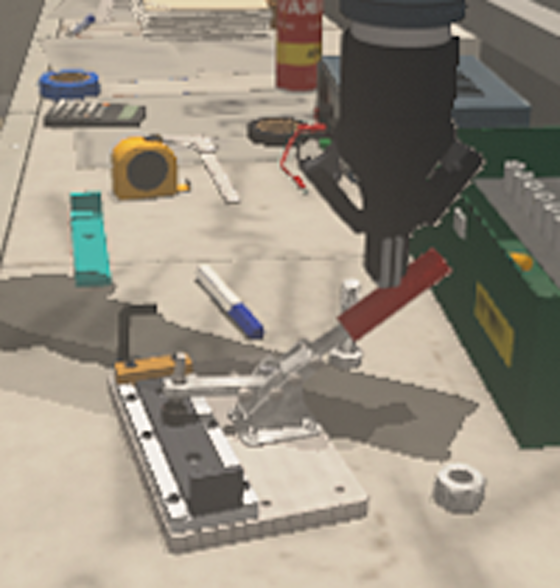

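Lever at about 40°, fingertips on the grip at (390,270); the foot is coming down on the flat at (175,410), bracket still at the stop. Continue down, keeping x small for the toolbox.

```bash
python3 -m crank '[{"tx":5,"ty":0,"tz":1.5,"wx":0,"wy":0,"wz":0,"fingers":1},{"tx":10,"ty":0,"tz":3,"wx":0,"wy":0,"wz":0,"fingers":1},{"tx":15,"ty":0,"tz":4,"wx":0,"wy":0,"wz":0,"fingers":1},{"tx":20,"ty":0,"tz":5,"wx":0,"wy":0,"wz":0,"fingers":1},{"tx":25,"ty":0,"tz":6,"wx":0,"wy":0,"wz":0,"fingers":1},{"tx":30,"ty":0,"tz":7,"wx":0,"wy":0,"wz":0,"fingers":1},{"tx":34,"ty":0,"tz":8,"wx":0,"wy":0,"wz":0,"fingers":1},{"tx":37,"ty":0,"tz":8,"wx":0,"wy":0,"wz":0,"fingers":1}]' 
python3 arc.py | head -1
python3 - <<'E'
from cell import env
import cv2,numpy as np
p,d=env.camera("side")
cv2.imwrite("pics/side5.png",cv2.resize(p[120:330,220:420,::-1],None,fx=2.8,fy=2.8,interpolation=2))
E
```

```text
t: 9.72
position: [617.7, -112.5, 72.6]
eef_rot: [-0.158, 1.566, 0.159]
contact_force: [-0.2, 0.6, -0.7]
width: -0.2
t 9.72 fix [65.4  0.9 72.6] F [-0.1  0.6 -0.7] j [-0.29  0.78  0.59  1.72 -0.56  0.81  0.76]
```

View pics/side5.png

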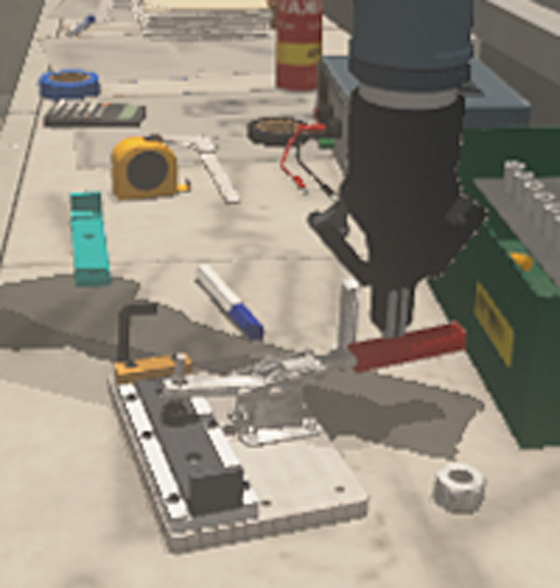

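The lever has left the fingertips (force ~0 at z 72.6) and lies about level: it has snapped. Retreat and verify.

```bash
python3 -m crank '[{"tx":-20,"ty":0,"tz":0,"wx":0,"wy":0,"wz":0,"fingers":1},{"tx":-55,"ty":0,"tz":-3,"wx":0,"wy":0,"wz":0,"fingers":1},{"tx":-95,"ty":0,"tz":-6,"wx":0,"wy":0,"wz":0,"fingers":1},{"tx":-135,"ty":0,"tz":-20,"wx":0,"wy":0,"wz":0,"fingers":1},{"tx":-170,"ty":0,"tz":-40,"wx":0,"wy":0,"wz":0,"fingers":1},{"tx":-200,"ty":-20,"tz":-60,"wx":0,"wy":0,"wz":0,"fingers":1},{"tx":-210,"ty":-60,"tz":-60,"wx":0,"wy":0,"wz":0,"fingers":1},{"tx":-210,"ty":-90,"tz":-60,"wx":0,"wy":0,"wz":0,"fingers":1}]' 
python3 -m crank '[{"tx":0,"ty":-20,"tz":0,"wx":0,"wy":0,"wz":0,"fingers":1},{"tx":0,"ty":-40,"tz":0,"wx":0,"wy":0,"wz":0,"fingers":1},{"tx":0,"ty":-40,"tz":0,"wx":0,"wy":0,"wz":0,"fingers":1},{"tx":0,"ty":-40,"tz":0,"wx":0,"wy":0,"wz":0,"fingers":1}]'
python3 - <<'E'
from cell import env
from go import *
for n in ("wrist","side"):
    i=env.camera_info(n);p,d=env.camera(n);cv2.imwrite(f"pics/{n}6.png",p[:,:,::-1] if n=="wrist" else cv2.resize(p[120:330,220:420,::-1],None,fx=2.8,fy=2.8,interpolation=2))
    F=(cloud(p,d,i["intrinsics"],i["view"])-[q[0],q[1],0])@T(q);p=p.astype(int)
    red=(p[...,0]>70)&(p[...,1]<45)&(p[...,2]<50)&(abs(F[...,1])<40)&(F[...,2]>30)&(F[...,0]<140)&(F[...,0]>-20)
    A=F[red];print(n,'red',len(A),A.min(0).round(1),A.max(0).round(1))
    for lo in (40,60,80,100):
        B=A[(A[:,0]>lo)&(A[:,0]<lo+15)]
        if len(B):print(lo,B.max(0).round(1))
    leg=(F[...,2]>45)&(F[...,2]<57)&(F[...,0]>-110)&(F[...,0]<-75)&(F[...,1]<-80)&(F[...,1]>-150)
    if leg.any(): print(' leg',F[leg].min(0).round(1),F[leg].max(0).round(1))
E
python3 go.py
```

```text
t: 10.43
position: [577.5, -215.5, 286.5]
eef_rot: [-0.159, 1.56, 0.158]
contact_force: [0.8, 0.6, -0.3]
width: 0.3
t: 10.77
position: [584.8, -255.9, 286.3]
eef_rot: [-0.157, 1.561, 0.156]
contact_force: [0.5, 0.7, -0.9]
width: 0.0
wrist red 875 [ 37.7 -12.1  57.6] [120.    9.9  70.9]
40 [54.9  8.9 64.1]
60 [75.   9.6 66.8]
80 [94.8  9.3 68.4]
100 [114.9   9.9  70.9]
 leg [-104.9 -101.    45. ] [-75.2 -95.1  53.5]
t 10.8667 pos [ 585.4 -253.5  286. ] fix [   5.  -130.5  286. ] F [0.5 0.3 0.6] w -0.0 j [-0.16  0.56  0.76  1.55 -0.4   1.19  0.87]Traceback (most recent call last):
  File "<stdin>", line 7, in <module>
    return umr_minimum(a, axis, None, out, keepdims, initial, where)
ValueError: zero-size array to reduction operation minimum which has no identity
```

View pics/wrist6.png

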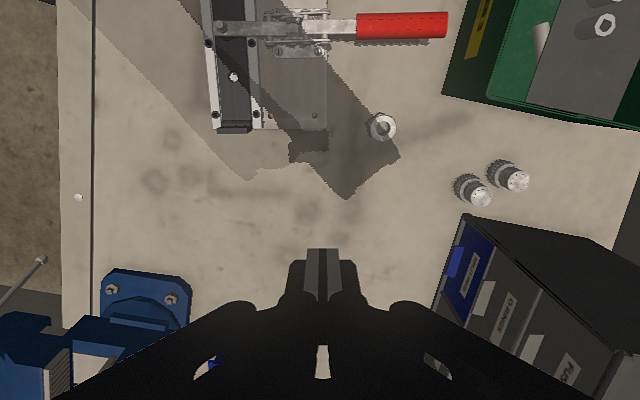

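View pics/side6.png

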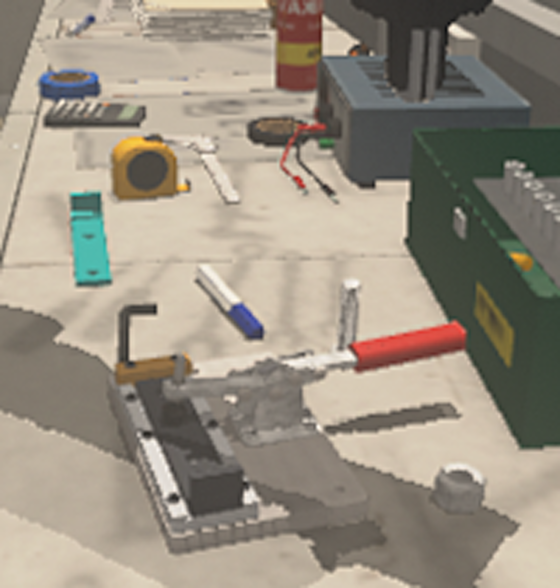

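```bash
python3 - <<'E'
from cell import env
from go import *
for n in ("top","wrist"):
    i=env.camera_info(n);p,d=env.camera(n)
    if n=="top": cv2.imwrite("pics/top7.png",cv2.resize(p[130:255,240:445,::-1],None,fx=3.8,fy=3.8,interpolation=2))
    F=(cloud(p,d,i["intrinsics"],i["view"])-[q[0],q[1],0])@T(q);p=p.astype(int)
    red=(p[...,0]>110)&(p[...,1]<60)&(abs(F[...,1])<5)&(F[...,0]<140)&(F[...,0]>30)
    A=F[red&(F[...,2]>40)];print(n,len(A),'slope',np.polyfit(A[:,0],A[:,2],1).round(3),A[:,2].mean().round(1))
    b=(F[...,0]>30)&(F[...,0]<120)&(F[...,1]>-60)&(F[...,1]<-20)&(abs(F[...,2])<10);B=F[b]
    if len(B)>20: print(' bench slope',np.polyfit(B[:,0],B[:,2],1).round(3))
E
python3 go.py
```

```text
top 1 slope [ 0.438 33.575] 67.1
 bench slope [ 0.006 -0.106]
wrist 1028 slope [ 0.063 61.232] 66.2
 bench slope [ 1.000e-03 -2.229e+00]
t 10.9667 pos [ 585.7 -253.1  286.2] fix [   5.3 -130.2  286.2] F [-0.3  0.5  0.6] w 0.5 j [-0.16  0.56  0.76  1.55 -0.4   1.19  0.87]<stdin>:8: RankWarning: Polyfit may be poorly conditioned
```

View pics/top7.png

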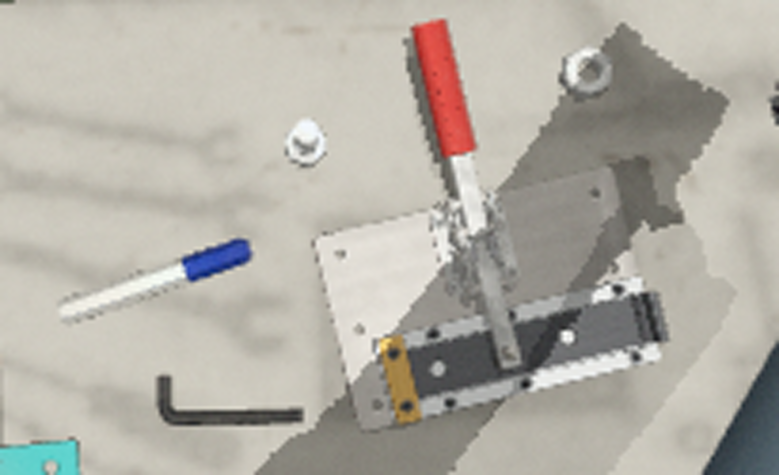

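Same grip surface while open stood 0.066 rad off the lever's axis (taper), so the 0.063 slope now means the lever is level, i.e. fully shut. Top7: bracket flush with the brass at (408,375), foot arm down on the flat at (510,360), bolt, nut, key and marker where they were. Hand in.

```bash
python3 -c "
from cell import env
print(env.close_job())"
```

```text
the job is handed in; nothing more can be done
None
```

The bracket is home against the end stop, the clamp is shut on it, and I handed the job in at about 11 s of robot time.

**Bracket:** I pushed its leg about 42 mm along the channel with the shut fingertips until it stalled on the stop, with the force rising to about 10 N. After clamping, the wrist camera put the leg's outer face at y ≈ −101 mm. The expected value is −100, so it agrees within the 2 mm calibration. The top view shows the bracket flush with the brass.

**Lever:** I pushed it over its arc with about 3 N. It snapped past dead centre and left the fingertips before I backed off.
- **Grip height:** the top of the grip measured 66–68 mm, against 66.5 expected when shut.
- **Slope:** the grip surface showed a slope of 0.063 rad rather than level. I put this down to a taper of the grip, because the open lever showed about the same offset (0.066).
- **Top camera:** it had only one usable point on the grip, so it gave no independent slope.

**Surroundings:** in the last pictures the bolt, nut, hex key and marker look undisturbed, and the robot is clear of everything.

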